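Heft the billets and load the green one in the shaving horse

ROBOT

A 6-joint arm with a two-finger parallel gripper is mounted at the origin on the work surface. World frame = base frame: x ahead of the robot, y to its left, z up, the work surface at z = 0. Lengths are in m, angles in degrees, forces in N, time in s.
With the tool pointing down it reaches from about 0.4 to 0.825 m from the base axis. Payload 7 kg.
Tool frame: the origin (TCP) lies between the finger pads; the fingertips stand 22 mm ahead of it and the grasp point (between the pads) lies 3 mm ahead of it; z points along the fingers, y is the line along which they close (so a half turn about z gives the same grasp; the last joint's range is limited). The gripper opens to 88 mm and grips with 3 to 60 N. Pads are 19 mm wide; open, the fingers measure 130 mm over their backs; the gripper's body (78 mm by 193 mm) begins 47 mm behind the grasp point.
Start: joints at [92.882, 20.546, 0.682, 0, -70.136, -16.507], TCP at [0.159, 0.656, 0.209] pointing down, gripper open.
Joint ranges: [-176.03, 176.03], [-82.01, 121.73], [-58.28, 71.71], [-173.87, 95.51], [-174.79, -0.11], [-173.66, 173.66]. Speed limits (degrees/s): [136.94, 136.94, 172.46, 180, 180, 180].

INTERFACE

Orientations are given as [roll, pitch, yaw] about the fixed x, y, z axes, in that order (R = Rz(yaw) Ry(pitch) Rx(roll)).
In Python, from plant import ctrl gives the robot as it stands.
- The arm moves only by the tool apply_moves, never from a script. Its argument "targets" is a list of rows, each an object with "travel": the shift along the tool's x, y, z in mm, a list of three; "roll": the turn about the tool's z in degrees; "jaw": the finger opening in mm, from 0 to 87.6. In form: [{"travel": [tx, ty, tz], "roll": roll, "jaw": jaw}, ...]. A call has 1 to 10 rows; each row shifts and turns the commanded pose from where the row before left it, along the tool's axes as they then stand; what a row does not reach is not made up. A row lasts 1/10 s, in which the tool goes at most 50 mm and 8.59 degrees, less where a joint would pass 70% of its speed; a pose out of reach is approached as far as the arm can. A call with a gripper value outside its range is refused whole. The fingers move at their own pace and stop on an object; the grip force is fixed at half the most. Time passes only in rows, so rows that do not move let the fingers close. It gives the time, the measured TCP pose, the force, the opening and the grip force at its end, in the units of the state.
- ctrl.get_obs(): the state, without advancing time (a new reading comes with each control period).
- ctrl.snapshot(name): name is "scene" or "top" or "wrist"; returns the picture (384x512x3 uint8, red, green, blue); there is no depth.
- ctrl.calibration(name): a dict with "K" (3x3 intrinsics, pixels), "extrinsics" (4x4, takes a point from camera to world coordinates); the wrist camera has in their place "hand_eye" (4x4, takes a point from camera to tool coordinates, whose origin is the TCP and whose axes are the flange's). Camera axes: x right, y down, z forward; pixel columns grow to the right and rows downward; lengths in m; the calibration is good to about 2 mm. A picture is of the moment at which its call begins: read the wrist's pose just before it. calibration takes no time and is no camera call.
- ctrl.close_job(): hands the job in; it is judged then, once.
The state is a dict: "clock": time; "joint_pos": joint angles; "qvel": joint speeds; "tau": joint torques, N m; "tool_pos": TCP position; "orientation": TCP orientation; "force": force on the tool from outside, world axes, zero at the start; "moment": the same for the moment, N m; "opening": finger opening in m; "gripper_force": force on a finger pad.
Only numpy, scipy, OpenCV 4.12 (cv2) and the standard library are available. Lean on these libraries where they do the work, as an engineer would, in place of code of your own. Each camera call takes 0.05 s, during which the arm holds its last target. There are 200 camera calls.

TASK

One of the three billets on the bench is still green, clearly heavier than the two dry ones: find it by its weight and load it in the bench-top shaving horse, lying flat and straight along the middle of the sloping bed under the bar, its lower end butted right up to the stop without shifting the stop. Then swing the yoke over towards the robot so that its bar rests on the billet and holds it. Leave the two dry billets lying flat where you found them, and do not disturb the club, the oil tin or the drawknife.

Things in the scene. Friction and masses are not known exactly. Their poses are not given: they have to be found in the camera images.
- billet_a: cleft billet of pale wood, a plain bar 240 long (x) x 48 wide (y) x 38 high (z), origin at the centre of its underside; lies flat on the bench, its x axis roughly away from the robot. All three look the same and either end may go first: dry ones weigh about 0.25 to 0.30 kg, the green one 0.43 to 0.51 kg. Which one is green is to be found by lifting
- billet_b: the same as billet_a
- billet_c: the same as billet_a
- horse: bench-top shaving horse, bolted down: base plank 440 x 120 x 22, posts, sloping bed board 80 wide. Origin on the bench, 115 straight below point P in the middle of the bed's top surface; x level, away from the robot; z up. The bed falls 25 deg towards +x; along the slope from P it runs 120 down to its low end and 300 up to its high end (nearest the robot)
- stop: stop cleat clamped on the lower bed by a wing nut, 74 wide, 20 long, 22 high. Origin at the foot of its uphill face, on the bed's surface and middle line; x points down the slope, z square off the bed. Set 35 to 80 downhill of P (see horse). A push over about 35 N down the slope shifts it
- yoke (a joint): angle of the yoke (two arms joined by a round bar) about a pin across the bed, 20 below its surface, square under P (see horse). 0: open, arms square to the bed, leaning 25 deg away from the robot, kept by its weight; grows as the bar swings towards the robot. Upright at 0.44 and falls on from there; 0.75 with the bar resting on a billet; 1.1 end of travel. Takes about 2 N at the bar
- bar (a point): middle of the yoke's round bar: diameter 32, 101 from the pivot, 92 clear between the arms, whose ends stand 34 beyond the bar's centre. With the yoke open there are 65 between the bar and the bed beneath
- club: wooden froe club standing on its head, 250 high, head diameter 94, handle diameter 32; origin at the centre of its underside. Bystander
- oil: round oil tin, diameter 66, 110 high, standing; origin at the centre of its underside. Bystander
- drawknife: drawknife lying on the bench, about 310 wide (y), 30 high, its handles pointing 150 to +x; origin in the middle of its blade, at bench level. Bystander
Mind the look-alikes: they are no part of the job. What is shaped like the billet_c but red is not meant.

How it is judged (in metres and radians):
At the end, for the whole second after the job is handed in: the green (heaviest) billet rests flat on the bed, within 12 mm of its middle line and 4 degrees of straight, lower end within 3.5 mm of the stop; the bar rests on it (yoke 0.69 to 0.81); the two left flat on the bench are the dry ones, each bearing under 3.6 N, within 50 mm of their start (((x of billet_a in the frame of stop between -0.1235 and -0.115 m and y of billet_a in the frame of stop between -0.012 and 0.012 m and z of billet_a in the frame of stop between -0.005 and 0.005 m and angle between the x axis of billet_a and the x axis of stop, either way round below 0.07 rad and distance of each of billet_b, billet_c from where it was at the start of the episode below 0.05 m and height (world z) of each of billet_b, billet_c below 0.006 m and angle between each of billet_b, billet_c's own z axis and vertical below 0.1 rad and contact force between each of billet_b, billet_c and anything else below 3.6 N) or (x of billet_b in the frame of stop between -0.1235 and -0.115 m and y of billet_b in the frame of stop between -0.012 and 0.012 m and z of billet_b in the frame of stop between -0.005 and 0.005 m and angle between the x axis of billet_b and the x axis of stop, either way round below 0.07 rad and distance of each of billet_a, billet_c from where it was at the start of the episode below 0.05 m and height (world z) of each of billet_a, billet_c below 0.006 m and angle between each of billet_a, billet_c's own z axis and vertical below 0.1 rad and contact force between each of billet_a, billet_c and anything else below 3.6 N) or (x of billet_c in the frame of stop between -0.1235 and -0.115 m and y of billet_c in the frame of stop between -0.012 and 0.012 m and z of billet_c in the frame of stop between -0.005 and 0.005 m and angle between the x axis of billet_c and the x axis of stop, either way round below 0.07 rad and distance of each of billet_a, billet_b from where it was at the start of the episode below 0.05 m and height (world z) of each of billet_a, billet_b below 0.006 m and angle between each of billet_a, billet_b's own z axis and vertical below 0.1 rad and contact force between each of billet_a, billet_b and anything else below 3.6 N)) and value of joint yoke between 0.69 and 0.81 rad and linear speed of each of billet_a, billet_b, billet_c below 0.02 m/s); the robot touches nothing.
It fails at once if the stop is shifted more than 4 mm from its setting (distance of stop from where it was at the start of the episode above 0.004 m).
It fails at once if a bystander is moved more than 30 mm or knocked over (distance of any of club, oil, drawknife from where it was at the start of the episode above 0.03 m or angle between any of club, oil's own z axis and vertical above 0.5 rad).
It also fails if it takes over 72 s, if anything falls off the work surface, if the arm or the gripper's body presses on something with over 40 N, if the wrist force passes 120 N, or if a joint passes its speed limit or range.

## Working session

There is one attempt and no reset: what is moved stays moved. The work goes in short steps, Python scripts to look and compute and a tool call to move; the robot and the scene stay as the last step left them, time stands still between calls to the robot, and variables do not carry over. Pictures are saved under pics/ and viewed, at most 10 in all, crops included, and the job is handed in when it is done.

Besides the shell and the picture viewer there is one more tool, called after ">>>" as name([rows], argument=value, ...), one row to a line, values as JSON. apply_moves: Moves the arm, as the interface text tells. Its arguments: {"type":"object","properties":{"targets":{"type":"array","items":{"type":"object","properties":{"travel":{"type":"array","items":{"type":"number"}},"roll":{"type":"number"},"jaw":{"type":"number"}}}}},"required":["targets"]}

```bash
mkdir -p pics; ls
python3 - <<'E'
from plant import ctrl
import cv2,numpy as np
o=ctrl.get_obs();print({k:np.round(v,3).tolist() for k,v in o.items()})
for n in("scene","top"):
    im=ctrl.snapshot(n);cv2.imwrite(f"pics/{n}0.png",im[:,:,::-1])
    c=ctrl.calibration(n);print(n,np.round(c["K"],2).tolist(),np.round(c["extrinsics"],4).tolist())
print(np.round(ctrl.calibration("wrist")["hand_eye"],4).tolist(),ctrl.calibration("wrist")["K"])
a=cv2.imread("pics/scene0.png");b=cv2.imread("pics/top0.png")
cv2.imwrite("pics/s1.png",cv2.resize(a,(800,600),interpolation=cv2.INTER_CUBIC));cv2.imwrite("pics/t1.png",cv2.resize(b,(800,600),interpolation=cv2.INTER_CUBIC))
E
```

```text
pics
{'clock': 0.0, 'joint_pos': [92.883, 20.594, 0.634, -0.019, -70.135, -16.507], 'qvel': [-0.063, -0.073, -0.047, -0.014, 0.123, -0.059], 'tau': [0.001, -58.271, 29.305, 6.997, 0.007, -0.0], 'tool_pos': [0.159, 0.656, 0.208], 'orientation': [179.904, -0.01, -13.631], 'force': [0.194, -0.597, 0.304], 'moment': [0.038, 0.02, 0.027], 'gripper_force': 0.0, 'opening': 0.088}
scene [[397.34, 0.0, 252.09], [0.0, 397.34, 192.37], [0.0, 0.0, 1.0]] [[-0.8432, 0.4133, -0.3438, 0.8529], [0.5376, 0.6558, -0.53, 0.547], [0.0064, -0.6317, -0.7752, 0.9492], [0.0, 0.0, 0.0, 1.0]]
top [[372.74, 0.0, 257.53], [0.0, 372.74, 196.75], [0.0, 0.0, 1.0]] [[0.0142, -0.9852, 0.1707, 0.2688], [-0.9998, -0.0161, -0.01, 0.0137], [0.0126, -0.1705, -0.9853, 1.3247], [0.0, 0.0, 0.0, 1.0]]
[[0.0013, -0.9633, -0.2683, 0.0727], [1.0, 0.0013, 0.0, 0.0003], [0.0003, -0.2683, 0.9633, -0.177], [0.0, 0.0, 0.0, 1.0]] [[265.93067818   0.         255.02757382]
 [  0.         265.93067818 191.19424131]
 [  0.           0.           1.        ]]
```

View pics/s1.png

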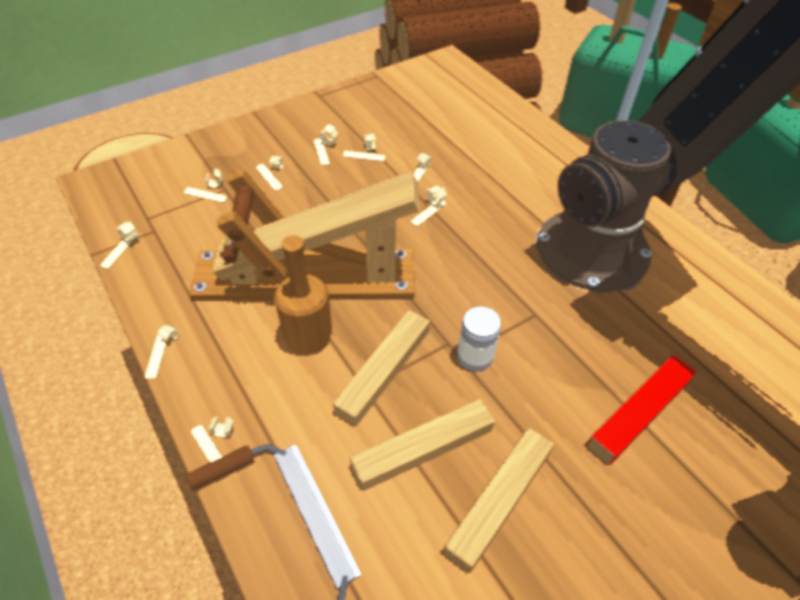

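View pics/t1.png

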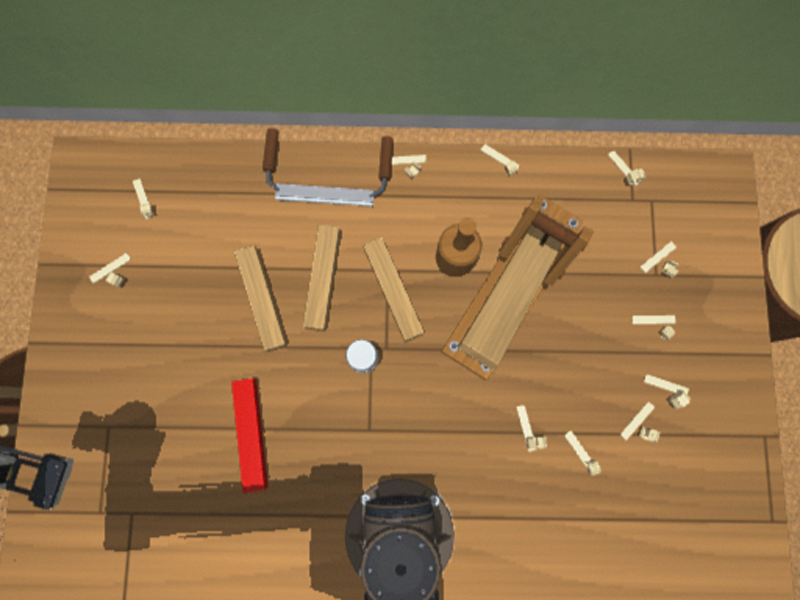

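The top picture shows the three billets at about (260,298), (322,277) and (393,288) in the 800x600 view. The horse is at (520,290) with its low end away from the robot, the club at (460,248) and the tin at (362,355). The red decoy is at (250,435). The scene picture shows the same layout. I'm taking enlarged crops to read exact pixels.

Run:
```python
import cv2
a=cv2.imread("pics/scene0.png");b=cv2.imread("pics/top0.png")
cv2.imwrite("pics/t2.png",cv2.resize(b[115:250,140:390],None,fx=3.2,fy=3.2,interpolation=cv2.INTER_CUBIC))
cv2.imwrite("pics/s2.png",cv2.resize(a[100:370,115:365],None,fx=2.2,fy=2.2,interpolation=cv2.INTER_CUBIC))
```

```text
(no output)
```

View pics/t2.png

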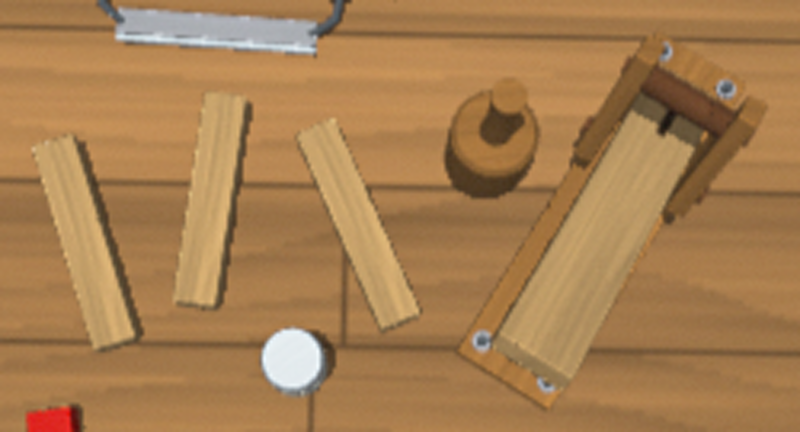

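View pics/s2.png

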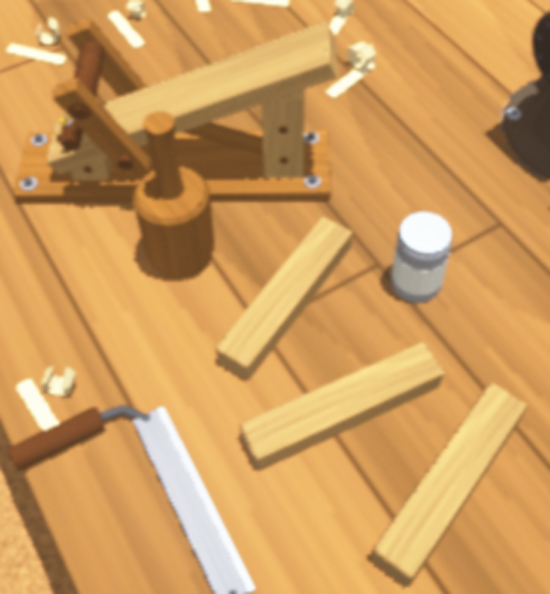

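The top crop gives the billet top-face corners, the horse bolts at (666,52), (727,89), (482,341), (545,383) and the bed's high end near (507,332)-(578,373). The scene crop shows the matching points. Next step: triangulate.

```bash
cat > h.py <<'E'
import numpy as np,cv2
from plant import ctrl
def cam(n,obs=None):
    c=ctrl.calibration(n)
    if n=="wrist":
        from scipy.spatial.transform import Rotation as R
        T=np.eye(4);T[:3,:3]=R.from_euler("xyz",obs["orientation"],degrees=True).as_matrix();T[:3,3]=obs["tool_pos"]
        return np.array(c["K"]),T@np.array(c["hand_eye"])
    return np.array(c["K"]),np.array(c["extrinsics"])
def ray(C,p):
    K,E=C;d=E[:3,:3]@np.linalg.solve(K,[p[0],p[1],1]);return E[:3,3],d/np.linalg.norm(d)
def plane(C,p,z):
    o,d=ray(C,p);return o+d*(z-o[2])/d[2]
def tri(C1,p1,C2,p2):
    A=np.zeros((3,3));b=np.zeros(3)
    rs=[ray(C1,p1),ray(C2,p2)]
    for o,d in rs:
        M=np.eye(3)-np.outer(d,d);A+=M;b+=M@o
    x=np.linalg.solve(A,b);return x,max(np.linalg.norm((np.eye(3)-np.outer(d,d))@(x-o)) for o,d in rs)
def proj(C,X):
    K,E=C;p=K@(E[:3,:3].T@(np.asarray(X)-E[:3,3]));return p[:2]/p[2]
def un(p,s,ox,oy): return ((p[0]+.5)/s-.5+ox,(p[1]+.5)/s-.5+oy)
E
python3 - <<'E'
from h import *
np.set_printoptions(precision=4,suppress=True)
T,S=cam("top"),cam("scene")
t=lambda p:un(p,3.2,140,115); s=lambda p:un(p,2.2,115,100)
# order far-left, far-right, near-right, near-left (left=+y)
B={1:([(33,147),(74,136),(136,338),(97,349)],[(411,570),(376,549),(491,385),(525,405)]),
2:([(206,94),(248,97),(215,307),(175,302)],[(259,458),(242,428),(424,345),(442,373)]),
3:([(298,133),(335,119),(419,315),(384,329)],[(244,370),(218,351),(327,218),(352,234)])}
for k,(a,b) in B.items():
    P=np.array([plane(T,t(p),.038) for p in a]);c=P.mean(0);f=(P[0]+P[1]-P[2]-P[3])/2
    Q=np.array([plane(S,s(p),.038) for p in b]);g=(Q[0]+Q[1]-Q[2]-Q[3])/2
    X=[tri(T,t(p),S,s(q)) for p,q in zip(a,b)]
    print(k,c,np.linalg.norm(f),np.degrees(np.arctan2(f[1],f[0])),"scene",Q.mean(0),np.linalg.norm(g),np.degrees(np.arctan2(g[1],g[0])),"tri z",[round(x[0][2],4) for x in X],"c",np.mean([x[0] for x in X],0))
bt=[(666,52),(727,89),(482,341),(545,383)];bs=[(28,183),(38,139),(312,181),(312,138)]
P=np.array([tri(T,t(p),S,s(q))[0] for p,q in zip(bt,bs)]);print(P)
f=(P[0]+P[1]-P[2]-P[3])/2;print("base c",P.mean(0),"yaw",np.degrees(np.arctan2(f[1],f[0])),np.linalg.norm(f))
for p,q in [((507,332),(335,72)),((578,373),(328,25))]: print("bedhigh",tri(T,t(p),S,s(q)),plane(T,t(p),.242))
print("club",plane(T,t((508,92)),.25),"oil",plane(T,t((294,360)),.11))
print("top of bar mid",plane(T,t((690,98)),.19))
E
```

```text
1 [0.5104 0.3213 0.038 ] 0.23809917619762427 19.970079316328842 scene [0.5107 0.3255 0.038 ] 0.23184396556960235 19.396662569951076 tri z [np.float64(0.0449), np.float64(0.0319), np.float64(0.0274), np.float64(0.0323)] c [0.5098 0.3232 0.0341]
2 [0.5606 0.1847 0.038 ] 0.23807231935954593 -6.339661947236481 scene [0.5622 0.1919 0.038 ] 0.23530499511185574 -6.069652304235985 tri z [np.float64(0.0339), np.float64(0.0263), np.float64(0.0287), np.float64(0.0308)] c [0.561  0.1871 0.0299]
3 [0.5361 0.0219 0.038 ] 0.2392945397396484 23.9811693647574 scene [0.5372 0.0305 0.038 ] 0.23999633976050888 23.9222512300188 tri z [np.float64(0.0281), np.float64(0.0288), np.float64(0.0324), np.float64(0.0282)] c [0.536  0.0237 0.0294]
[[ 0.7451 -0.3274  0.0178]
 [ 0.7016 -0.3956  0.0213]
 [ 0.4085 -0.1152  0.0218]
 [ 0.3636 -0.1841  0.0223]]
base c [ 0.5547 -0.2556  0.0208] yaw -32.136496428157365 0.39832919205826695
bedhigh (array([ 0.3897, -0.1127,  0.2214]), np.float64(0.00931639551914116)) [ 0.394  -0.1168  0.242 ]
bedhigh (array([ 0.3536, -0.1783,  0.2323]), np.float64(0.006572413788372472)) [ 0.3576 -0.1812  0.242 ]
club [ 0.6196 -0.1178  0.25  ] oil [0.3772 0.0846 0.11  ]
top of bar mid [ 0.6363 -0.306   0.19  ]
```

```bash
cat >> h.py <<'E'
def go(x,y,z,yaw,cur=None):
    o=ctrl.get_obs() if cur is None else None
    p,w=(o["tool_pos"],o["orientation"][2]) if o else (cur[:3],cur[3])
    r=-((yaw-w+180)%360-180);a=np.radians(yaw);d=np.array([x,y,z])-p
    t=np.array([np.cos(a)*d[0]+np.sin(a)*d[1],np.sin(a)*d[0]-np.cos(a)*d[1],-d[2]])*1e3
    print("roll",round(r,1),"then travel",np.round(t,1),"rows>=",np.linalg.norm(t)/50)
E
python3 -c "
from h import *
go(.511,.323,.12,19.7)
go(.561,.188,.12,-6.2,(.511,.323,.12,19.7))
go(.536,.026,.12,24,(.561,.188,.12,-6.2))"
```

```text
roll -33.3 then travel [219.4 431.7  87.7] rows>= 9.843135255237861
roll 25.9 then travel [ 64.3 128.8  -0. ] rows>= 2.8792360097775935
roll -30.2 then travel [-88.7 137.8  -0. ] rows>= 3.278353245152206
```

>>> apply_moves([
  {"travel": [0, 0, 0], "roll": -8.3, "jaw": 87},
  {"travel": [0, 0, 0], "roll": -8.3, "jaw": 87},
  {"travel": [0, 0, 0], "roll": -8.3, "jaw": 87},
  {"travel": [0, 0, 0], "roll": -8.4, "jaw": 87},
  {"travel": [18, 36, 0], "roll": 0, "jaw": 87},
  {"travel": [18, 36, 0], "roll": 0, "jaw": 87},
  {"travel": [18, 36, 0], "roll": 0, "jaw": 87},
  {"travel": [18, 36, 0], "roll": 0, "jaw": 87},
  {"travel": [18, 36, 0], "roll": 0, "jaw": 87},
  {"travel": [18, 36, 0], "roll": 0, "jaw": 87},
])

```text
clock: 1.1
tool_pos: [0.3342, 0.4875, 0.2083]
orientation: [180.0, 0.0, 19.7]
force: [-0.3, 0.3, 0.1]
opening: 0.0875
gripper_force: 0.0
```

>>> apply_moves([
  {"travel": [18, 36, 14], "roll": 0, "jaw": 87},
  {"travel": [18, 36, 14], "roll": 0, "jaw": 87},
  {"travel": [18, 36, 15], "roll": 0, "jaw": 87},
  {"travel": [18, 36, 15], "roll": 0, "jaw": 87},
  {"travel": [18, 36, 15], "roll": 0, "jaw": 87},
  {"travel": [21, 36, 15], "roll": 0, "jaw": 87},
  {"travel": [0, 0, 0], "roll": 0, "jaw": 87},
  {"travel": [0, 0, 0], "roll": 0, "jaw": 87},
])

```text
clock: 1.9
tool_pos: [0.511, 0.3216, 0.1196]
orientation: [179.9, 0.1, 19.5]
force: [-1.1, 0.1, 0.2]
opening: 0.087
gripper_force: 0.0
```

Run:
```python
from h import *
o=ctrl.get_obs();print(o["clock"],o["tool_pos"],o["orientation"],o["force"])
im=ctrl.snapshot("wrist");cv2.imwrite("pics/w1.png",im[:,:,::-1])
go(.511,.323,.12,19.7)
C=cam("wrist",o)
print([proj(C,(.511+120e-3*i*np.cos(.345)-24e-3*j*np.sin(.345),.323+.12*i*np.sin(.345)+.024*j*np.cos(.345),.038)).round() for i,j in((1,1),(1,-1),(-1,-1),(-1,1))])
```

```text
1.9 [0.51100358 0.32163416 0.11959006] [1.79949066e+02 9.65146456e-02 1.95372457e+01] [-1.09457722  0.08966802  0.22665141]
roll -0.1 then travel [ 0.4 -0.3  0.3] rows>= 0.010963642116122014
[array([225.,  61.]), array([280.,  61.]), array([275., 293.]), array([232., 293.])]
```

View pics/w1.png

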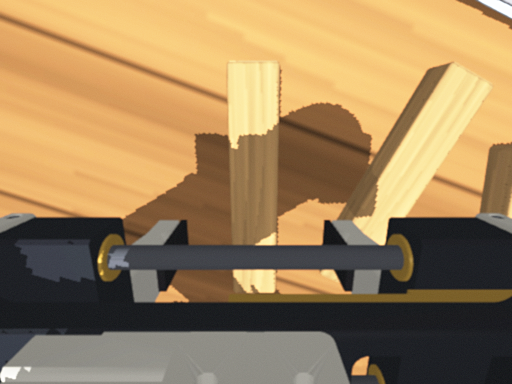

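The wrist picture shows billet 1's far end at (228..280, 61), within 3 px of the prediction. Descending to grip and weigh it.

>>> apply_moves([
  {"travel": [0, 0, 30], "roll": 0, "jaw": 87},
  {"travel": [0, 0, 30], "roll": 0, "jaw": 87},
  {"travel": [0, 0, 20], "roll": 0, "jaw": 87},
  {"travel": [0, 0, 11], "roll": 0, "jaw": 87},
  {"travel": [0, 0, 0], "roll": 0, "jaw": 40},
  {"travel": [0, 0, 0], "roll": 0, "jaw": 40},
  {"travel": [0, 0, 0], "roll": 0, "jaw": 40},
  {"travel": [0, 0, 0], "roll": 0, "jaw": 40},
  {"travel": [0, 0, 0], "roll": 0, "jaw": 40},
  {"travel": [0, 0, 0], "roll": 0, "jaw": 40},
])

```text
clock: 2.95
tool_pos: [0.5109, 0.323, 0.0301]
orientation: [-180.0, -0.0, 19.7]
force: [-0.1, 0.3, 0.7]
opening: 0.0445
gripper_force: 0.0
```

>>> apply_moves([
  {"travel": [0, 0, -10], "roll": 0, "jaw": 40},
  {"travel": [0, 0, -10], "roll": 0, "jaw": 40},
  {"travel": [0, 0, -5], "roll": 0, "jaw": 40},
  {"travel": [0, 0, 0], "roll": 0, "jaw": 40},
  {"travel": [0, 0, 0], "roll": 0, "jaw": 40},
  {"travel": [0, 0, 0], "roll": 0, "jaw": 40},
])

```text
clock: 3.55
tool_pos: [0.5105, 0.3228, 0.0543]
orientation: [180.0, 0.0, 19.7]
force: [1.1, 0.0, 0.1]
opening: 0.04
gripper_force: 0.0
```

>>> apply_moves([
  {"travel": [0, 0, 0], "roll": 0, "jaw": 40},
])

```text
clock: 3.65
tool_pos: [0.5105, 0.3227, 0.0542]
orientation: [180.0, 0.0, 19.7]
force: [0.1, 0.7, -0.0]
opening: 0.0396
gripper_force: 0.0
```

>>> apply_moves([
  {"travel": [0, 0, 0], "roll": 0, "jaw": 40},
])

```text
clock: 3.75
tool_pos: [0.5106, 0.3228, 0.0542]
orientation: [180.0, 0.0, 19.7]
force: [-0.3, -0.1, -1.0]
opening: 0.0399
gripper_force: 0.0
```

>>> apply_moves([
  {"travel": [0, 0, 0], "roll": 0, "jaw": 40},
])

```text
clock: 3.85
tool_pos: [0.5106, 0.3228, 0.0543]
orientation: [180.0, 0.0, 19.7]
force: [0.5, 0.1, 0.7]
opening: 0.0397
gripper_force: 0.0
```

Run:
```python
from h import *
import numpy as np
w=ctrl.snapshot("wrist")[:,:,::-1];s=ctrl.snapshot("scene")[:,:,::-1]
s=s[170:380,150:400]
cv2.imwrite("pics/m1.png",np.vstack([cv2.resize(s,(500,420))[:, :], w[100:280,:500]]))
```

```text
(no output)
```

View pics/m1.png

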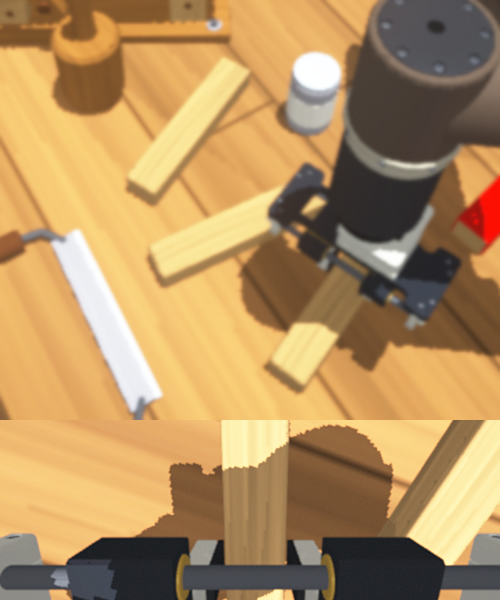

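The billet lies between the pads but a gap remains on each side, so the jaw has to close further. Going back down and closing fully.

>>> apply_moves([
  {"travel": [0, 0, 10], "roll": 0, "jaw": 42},
  {"travel": [0, 0, 10], "roll": 0, "jaw": 42},
  {"travel": [0, 0, 5], "roll": 0, "jaw": 42},
  {"travel": [0, 0, 0], "roll": 0, "jaw": 20},
  {"travel": [0, 0, 0], "roll": 0, "jaw": 20},
  {"travel": [0, 0, 0], "roll": 0, "jaw": 20},
  {"travel": [0, 0, 0], "roll": 0, "jaw": 20},
  {"travel": [0, 0, 0], "roll": 0, "jaw": 20},
])

```text
clock: 4.75
tool_pos: [0.5108, 0.3231, 0.0299]
orientation: [-180.0, -0.0, 19.7]
force: [-0.4, -0.1, -0.0]
opening: 0.0205
gripper_force: 0.0
```

Run:
```python
from h import *
o=ctrl.get_obs();print(o["opening"],o["gripper_force"],o["tool_pos"])
w=ctrl.snapshot("wrist")[:,:,::-1];cv2.imwrite("pics/w2.png",w[100:300,100:420].repeat(2,0).repeat(2,1))
```

```text
0.02054160367122498 0.0 [0.51082608 0.323098   0.02989635]
```

View pics/w2.png

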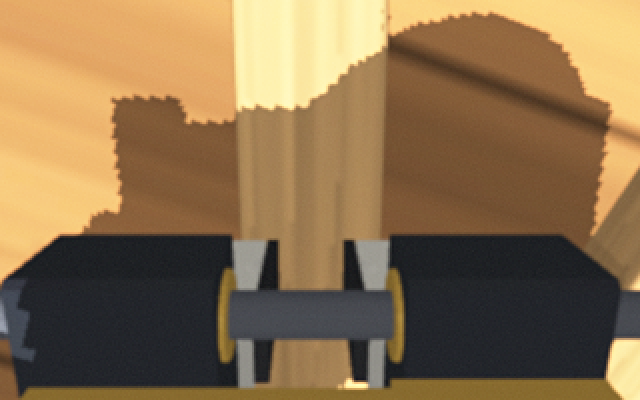

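The pads now appear to overlap the billet's top at a shorter depth, with no force. So the real fingertips end above the billet, short of where the text's 22 mm puts them. I'll find them by a gentle touch on the billet's top.

>>> apply_moves([
  {"travel": [0, 0, 2], "roll": 0, "jaw": 20},
  {"travel": [0, 0, 2], "roll": 0, "jaw": 20},
  {"travel": [0, 0, 2], "roll": 0, "jaw": 20},
  {"travel": [0, 0, 0], "roll": 0, "jaw": 20},
])

```text
clock: 5.2
tool_pos: [0.5104, 0.3227, 0.0231]
orientation: [180.0, 0.0, 19.7]
force: [-0.1, -0.4, -0.1]
opening: 0.0201
gripper_force: 0.0
```

>>> apply_moves([
  {"travel": [0, 0, 2], "roll": 0, "jaw": 20},
  {"travel": [0, 0, 1], "roll": 0, "jaw": 20},
  {"travel": [0, 0, 0], "roll": 0, "jaw": 20},
])

```text
clock: 5.5
tool_pos: [0.5107, 0.3229, 0.0205]
orientation: [180.0, 0.0, 19.7]
force: [-0.3, 0.6, 0.0]
opening: 0.0199
gripper_force: 0.0
```

>>> apply_moves([
  {"travel": [0, 0, 1.5], "roll": 0, "jaw": 20},
  {"travel": [0, 0, 1.5], "roll": 0, "jaw": 20},
  {"travel": [0, 0, 0], "roll": 0, "jaw": 20},
])

```text
clock: 5.8
tool_pos: [0.5108, 0.323, 0.0202]
orientation: [180.0, -0.1, 19.7]
force: [-9.3, -3.1, 23.1]
opening: 0.0201
gripper_force: 11.6
```

>>> apply_moves([
  {"travel": [0, 0, 1.5], "roll": 0, "jaw": 20},
  {"travel": [0, 0, 1.5], "roll": 0, "jaw": 20},
  {"travel": [0, 0, 0], "roll": 0, "jaw": 20},
])

```text
clock: 6.1
tool_pos: [0.5109, 0.323, 0.02]
orientation: [180.0, -0.1, 19.8]
force: [-17.3, -7.5, 47.3]
opening: 0.0198
gripper_force: 23.7
```

Contact came at TCP z 0.0202, so either the tips are short of the stated geometry or they are at the bench. One enlarged scene view, with both hypotheses projected, should settle it.

Run:
```python
from h import *
o=ctrl.get_obs();S=cam("scene");p=o["tool_pos"];a=np.radians(o["orientation"][2])
yv=np.array([np.sin(a),-np.cos(a),0])
im=ctrl.snapshot("scene")[:,:,::-1].copy()
x0,y0,f=230,225,5
c=cv2.resize(im[y0:y0+110,x0:x0+150],None,fx=f,fy=f,interpolation=cv2.INTER_CUBIC)
for z,col in((-.002,(0,0,255)),(.038,(255,0,0)),(.055,(0,255,0)),(.085,(255,0,255))):
  for h in(-.0125,.0125):
    q=(proj(S,[p[0]+yv[0]*h,p[1]+yv[1]*h,z])-[x0,y0]+.5)*f
    cv2.circle(c,tuple(int(v) for v in q),4,col,-1)
cv2.imwrite("pics/m2.png",c)
w=ctrl.snapshot("wrist")
```

```text
(no output)
```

View pics/m2.png

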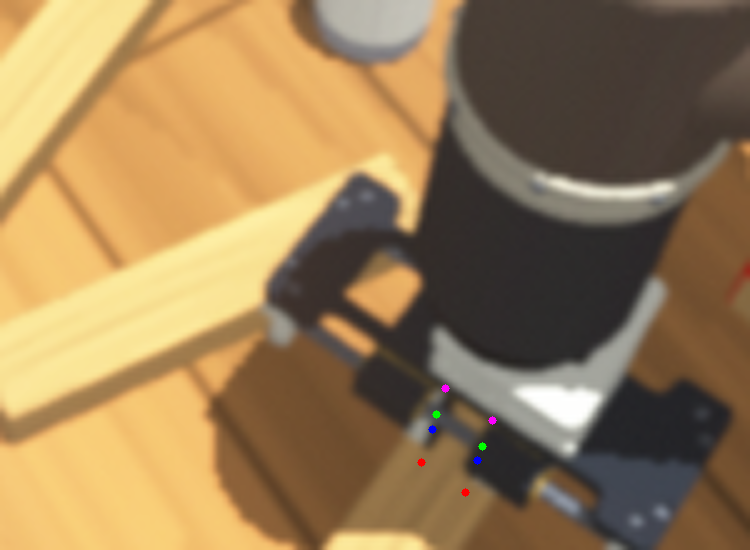

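The tips end on the blue dots (z = 0.038), resting on the billet's top. The real tips therefore stand about 18 mm behind the reported TCP, a 40 mm offset along the tool. From now on I use tip z = TCP z + 0.018. I'll lift, open, and go deeper.

>>> apply_moves([
  {"travel": [0, 0, -15], "roll": 0, "jaw": 20},
  {"travel": [0, 0, -15], "roll": 0, "jaw": 80},
  {"travel": [0, 0, 0], "roll": 0, "jaw": 80},
  {"travel": [0, 0, 0], "roll": 0, "jaw": 80},
  {"travel": [0, 0, 0], "roll": 0, "jaw": 80},
  {"travel": [0, 0, 0], "roll": 0, "jaw": 80},
  {"travel": [0, 0, 0], "roll": 0, "jaw": 80},
  {"travel": [0, 0, 0], "roll": 0, "jaw": 80},
  {"travel": [0, 0, 0], "roll": 0, "jaw": 80},
])

```text
clock: 7.1
tool_pos: [0.5106, 0.3229, 0.0443]
orientation: [180.0, 0.0, 19.7]
force: [-0.4, 0.0, -0.6]
opening: 0.077
gripper_force: 0.0
```

>>> apply_moves([
  {"travel": [0, 0, 15], "roll": 0, "jaw": 80},
  {"travel": [0, 0, 15], "roll": 0, "jaw": 80},
  {"travel": [0, 0, 10], "roll": 0, "jaw": 80},
  {"travel": [0, 0, 0], "roll": 0, "jaw": 80},
])

```text
clock: 7.5
tool_pos: [0.5099, 0.3221, 0.0031]
orientation: [179.9, 0.1, 19.7]
force: [-1.0, 0.3, 0.2]
opening: 0.08
gripper_force: 0.0
```

>>> apply_moves([
  {"travel": [0, 0, 6], "roll": 0, "jaw": 80},
  {"travel": [0, 0, 6], "roll": 0, "jaw": 80},
  {"travel": [0, 0, 0], "roll": 0, "jaw": 30},
  {"travel": [0, 0, 0], "roll": 0, "jaw": 30},
  {"travel": [0, 0, 0], "roll": 0, "jaw": 30},
  {"travel": [0, 0, 0], "roll": 0, "jaw": 30},
  {"travel": [0, 0, 0], "roll": 0, "jaw": 30},
  {"travel": [0, 0, 0], "roll": 0, "jaw": 30},
])

```text
clock: 8.3
tool_pos: [0.5108, 0.3231, -0.0071]
orientation: [-180.0, -0.0, 19.7]
force: [-1.9, -0.9, 2.1]
opening: 0.0478
gripper_force: 30.0
```

Gripped at 47.8 mm with 30 N. Lifting to weigh.

>>> apply_moves([
  {"travel": [0, 0, -8], "roll": 0, "jaw": 30},
  {"travel": [0, 0, -8], "roll": 0, "jaw": 30},
  {"travel": [0, 0, -4], "roll": 0, "jaw": 30},
  {"travel": [0, 0, 0], "roll": 0, "jaw": 30},
  {"travel": [0, 0, 0], "roll": 0, "jaw": 30},
])

```text
clock: 8.8
tool_pos: [0.5106, 0.3229, 0.0127]
orientation: [-180.0, -0.0, 19.7]
force: [0.4, -0.9, -5.1]
opening: 0.0477
gripper_force: 30.0
```

>>> apply_moves([
  {"travel": [0, 0, 0], "roll": 0, "jaw": 30},
])

```text
clock: 8.9
tool_pos: [0.5105, 0.3227, 0.0123]
orientation: [180.0, 0.0, 19.7]
force: [-0.6, 0.3, -4.7]
opening: 0.0477
gripper_force: 30.0
```

>>> apply_moves([
  {"travel": [0, 0, 0], "roll": 0, "jaw": 30},
])

```text
clock: 9.0
tool_pos: [0.5105, 0.3228, 0.0122]
orientation: [180.0, 0.0, 19.7]
force: [-0.8, -0.3, -4.3]
opening: 0.0475
gripper_force: 30.0
```

>>> apply_moves([
  {"travel": [0, 0, 0], "roll": 0, "jaw": 30},
])

```text
clock: 9.1
tool_pos: [0.5106, 0.3228, 0.0123]
orientation: [180.0, 0.0, 19.7]
force: [-0.3, 0.6, -3.7]
opening: 0.0477
gripper_force: 30.0
```

>>> apply_moves([
  {"travel": [0, 0, 0], "roll": 0, "jaw": 30},
])

```text
clock: 9.2
tool_pos: [0.5106, 0.3229, 0.0124]
orientation: [180.0, 0.0, 19.7]
force: [0.4, -0.3, -4.9]
opening: 0.0477
gripper_force: 30.0
```

>>> apply_moves([
  {"travel": [0, 0, 0], "roll": 0, "jaw": 30},
])

```text
clock: 9.3
tool_pos: [0.5106, 0.3229, 0.0125]
orientation: [180.0, 0.0, 19.7]
force: [-0.5, 0.6, -5.3]
opening: 0.0479
gripper_force: 30.0
```

Run:
```python
from h import *
F=[]
for i in range(10): 
    F.append(np.r_[ctrl.get_obs()["force"],ctrl.get_obs()["moment"]]); ctrl.snapshot("wrist")
print(np.mean(F,0).round(2),np.std(F,0).round(2))
```

```text
[-0.3   0.16 -4.91 -0.06 -0.01 -0.  ] [0.32 0.51 0.53 0.02 0.04 0.03]
```

Weight 4.9 N (0.50 kg), so billet 1 is the green one. Next I lift it clear and take a wrist view of the horse with the tool turned across the bed, so that the stop under the bar is visible.

```bash
python3 -c "
from h import *
go(.447,-.265,.33,58,(.511,.323,.33,19.7))"
```

```text
roll -38.3 then travel [-532.6  257.3   -0. ] rows>= 11.829454763428448
```

>>> apply_moves([
  {"travel": [0, 0, -20], "roll": 0, "jaw": 30},
  {"travel": [0, 0, -40], "roll": 0, "jaw": 30},
  {"travel": [0, 0, -40], "roll": 0, "jaw": 30},
  {"travel": [0, 0, -40], "roll": 0, "jaw": 30},
  {"travel": [0, 0, -40], "roll": 0, "jaw": 30},
  {"travel": [0, 0, -40], "roll": 0, "jaw": 30},
  {"travel": [0, 0, -40], "roll": 0, "jaw": 30},
  {"travel": [0, 0, -40], "roll": 0, "jaw": 30},
  {"travel": [0, 0, -18], "roll": 0, "jaw": 30},
  {"travel": [0, 0, 0], "roll": 0, "jaw": 30},
])

```text
clock: 10.8
tool_pos: [0.5116, 0.3236, 0.334]
orientation: [-179.9, -0.3, 19.7]
force: [-0.2, -0.4, -5.3]
opening: 0.0476
gripper_force: 30.0
```

>>> apply_moves([
  {"travel": [0, 0, 0], "roll": -7.7, "jaw": 30},
  {"travel": [0, 0, 0], "roll": -7.7, "jaw": 30},
  {"travel": [0, 0, 0], "roll": -7.7, "jaw": 30},
  {"travel": [0, 0, 0], "roll": -7.6, "jaw": 30},
  {"travel": [0, 0, 0], "roll": -7.6, "jaw": 30},
  {"travel": [-28, 14, 0], "roll": 0, "jaw": 30},
  {"travel": [-36, 17, 0], "roll": 0, "jaw": 30},
  {"travel": [-36, 17, 0], "roll": 0, "jaw": 30},
  {"travel": [-36, 17, 0], "roll": 0, "jaw": 30},
  {"travel": [-36, 17, 0], "roll": 0, "jaw": 30},
])

```text
clock: 11.8
tool_pos: [0.4876, 0.1319, 0.3284]
orientation: [-179.9, 0.1, 58.0]
force: [1.1, 0.5, -4.6]
opening: 0.0478
gripper_force: 30.0
```

>>> apply_moves([
  {"travel": [-36, 17, 0], "roll": 0, "jaw": 30},
  {"travel": [-36, 17, 0], "roll": 0, "jaw": 30},
  {"travel": [-36, 17, 0], "roll": 0, "jaw": 30},
  {"travel": [-36, 17, 0], "roll": 0, "jaw": 30},
  {"travel": [-36, 17, 0], "roll": 0, "jaw": 30},
  {"travel": [-36, 17, 0], "roll": 0, "jaw": 30},
  {"travel": [-36, 17, 0], "roll": 0, "jaw": 30},
  {"travel": [-36, 18, 0], "roll": 0, "jaw": 30},
  {"travel": [-36, 19, 0], "roll": 0, "jaw": 30},
  {"travel": [-36, 19, 0], "roll": 0, "jaw": 30},
])

```text
clock: 12.8
tool_pos: [0.4452, -0.2655, 0.3286]
orientation: [-179.9, 0.0, 58.0]
force: [2.1, 0.0, -4.5]
opening: 0.0474
gripper_force: 30.0
```

>>> apply_moves([
  {"travel": [0, 0, 0], "roll": 0, "jaw": 30},
  {"travel": [0, 0, 0], "roll": 0, "jaw": 30},
])

```text
clock: 13.0
tool_pos: [0.4453, -0.2649, 0.3283]
orientation: [-179.8, 0.0, 57.8]
force: [-0.8, -0.4, -4.9]
opening: 0.0478
gripper_force: 30.0
```

Run:
```python
from h import *
o=ctrl.get_obs();print(o["clock"],o["tool_pos"],o["orientation"],o["force"])
im=ctrl.snapshot("wrist")[:,:,::-1];cv2.imwrite("pics/w3.png",im)
import pickle;pickle.dump(o,open("o3.pkl","wb"))
C=cam("wrist",o);u=np.array([.847,-.532,0]);v=np.array([.532,.847,0]);O=np.array([.606,-.294,0])
for x,y,z in((-.272,.04,.242),(-.272,-.04,.242),(.045,.037,.115),(.045,-.037,.115),(.034,0,.188)): print(x,y,proj(C,O+x*u+y*v+[0,0,z]).round())
cv2.imwrite("pics/w3b.png",cv2.resize(im,(800,600),interpolation=cv2.INTER_CUBIC))
```

```text
13.0 [ 0.44533792 -0.26488004  0.32828076] [-1.79798837e+02  2.74810514e-02  5.78178383e+01] [-0.80637147 -0.41933483 -4.9249149 ]
-0.272 0.04 [125.  85.]
-0.272 -0.04 [135. 170.]
0.045 0.037 [397.  98.]
0.045 -0.037 [390. 152.]
0.034 0 [415. 127.]
```

View pics/w3b.png

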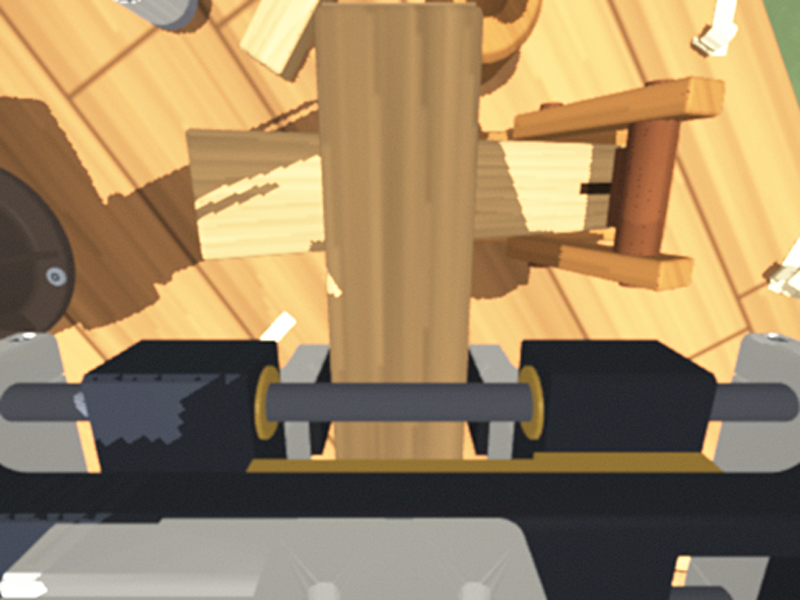

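The wrist picture (800x600) shows the bed's high end at (188,130)-(203,259), its edges running to (618,143), and the bar about (648,187). The stop is nearly hidden behind the bar. A lower, further-uphill view will see under the bar. I fit the horse pose meanwhile.

>>> apply_moves([
  {"travel": [0, -20, 0], "roll": 0, "jaw": 30},
  {"travel": [0, -20, 14], "roll": 0, "jaw": 30},
  {"travel": [0, 0, 27], "roll": 0, "jaw": 30},
  {"travel": [0, 0, 27], "roll": 0, "jaw": 30},
  {"travel": [0, 0, 0], "roll": 0, "jaw": 30},
  {"travel": [0, 0, 0], "roll": 0, "jaw": 30},
  {"travel": [0, 0, 0], "roll": 0, "jaw": 30},
])

```text
clock: 13.75
tool_pos: [0.4136, -0.2431, 0.2641]
orientation: [179.9, -0.0, 58.0]
force: [0.3, -0.7, -4.2]
opening: 0.0477
gripper_force: 30.0
```

Run:
```python
from h import *
import pickle
from scipy.optimize import least_squares
o4=ctrl.get_obs();im=ctrl.snapshot("wrist")[:,:,::-1].copy();cv2.imwrite("pics/w4.png",im);pickle.dump(o4,open("o4.pkl","wb"));print(o4["tool_pos"],o4["orientation"])
o3=pickle.load(open("o3.pkl","rb"));W=cam("wrist",o3);T=cam("top");S=cam("scene")
t=lambda p:np.array(un(p,3.2,140,115)); w=lambda p:np.array(un(p,1.5625,0,0)); sc=lambda p:np.array(un(p,2.2,115,100))
c,s_=np.cos(np.radians(25)),np.sin(np.radians(25))
def bed(s,y,h=0): return np.array([s*c+h*s_,y,.115-s*s_+h*c])
def wd(q,X):
    a=q[2];return np.array([q[0]+X[0]*np.cos(a)-X[1]*np.sin(a),q[1]+X[0]*np.sin(a)+X[1]*np.cos(a),X[2]])
pts=[(W,w((188,130)),bed(-.3,.04)),(W,w((203,259)),bed(-.3,-.04)),(W,w((648,187)),bed(0,0,.081)),
(T,t((507,332)),bed(-.3,.04)),(T,t((578,373)),bed(-.3,-.04)),(S,sc((328,25)),bed(-.3,-.04))]
edges=[(W,w((478,139)),.04),(W,w((600,143)),.04),(W,w((475,239)),-.04),(T,t((620,130)),.04),(T,t((660,212)),-.04)]
def res(q):
    r=[]
    for C,p,X in pts: r+=list((proj(C,wd(q,X))-p))
    for C,p,y in edges:
        ln=[proj(C,wd(q,bed(k,y))) for k in(-.25,.05)];d=ln[1]-ln[0];n=np.array([-d[1],d[0]])/np.linalg.norm(d);r.append((p-ln[0])@n)
    return np.array(r)
R=least_squares(res,[.606,-.294,-.56],loss="soft_l1",f_scale=1.5);q=R.x;print(q,np.degrees(q[2]));print(res(q).round(1))
np.save("horse.npy",q)
C=cam("wrist",o4)
def panel(im,C,x0,x1,y0,y1,f):
    g=cv2.resize(im[y0:y1,x0:x1],None,fx=f,fy=f,interpolation=cv2.INTER_CUBIC)
    P=lambda X:tuple(int(v) for v in (proj(C,wd(q,X))-[x0,y0]+.5)*f)
    for k in range(30,121,10):
        for sg in(1,-1):
            cv2.line(g,P(bed(k/1e3,.04*sg)),P(bed(k/1e3,.05*sg)),(0,0,255) if k%50 else (255,0,0),1)
    for k in(30,80): cv2.line(g,P(bed(k/1e3,-.003)),P(bed(k/1e3,.003)),(0,255,0),1)
    return g
m=[proj(C,wd(q,bed(a,b,h))) for a,b,h in((.02,.05,0),(.02,-.05,0),(.12,.05,0),(.12,-.05,0),(0,0,.1))]
m=np.array(m);print(m.round())
x0,y0=(m.min(0)-6).astype(int);x1,y1=np.minimum((m.max(0)+6).astype(int),[512,384])
a=panel(im,C,max(x0,0),x1,max(y0,0),y1,5)
b=panel(cv2.imread("pics/scene0.png"),S,125,190,118,190,6)
H=max(a.shape[0],b.shape[0]);cv=np.zeros((H,a.shape[1]+b.shape[1],3),np.uint8);cv[:a.shape[0],:a.shape[1]]=a;cv[:b.shape[0],a.shape[1]:]=b
k=min(1,800/cv.shape[1],600/cv.shape[0]);cv=cv2.resize(cv,None,fx=k,fy=k);print(cv.shape,a.shape,k,x0,y0);cv2.imwrite("pics/m4.png",cv)
```

```text
[ 0.41356159 -0.24307675  0.26410698] [ 1.79877267e+02 -1.81113592e-02  5.80382854e+01]
[ 0.60665878 -0.28593272 -0.54506687] -31.23003095580768
[-0.3 -1.4  2.1  1.5 -1.2  0.9 -2.1 -0.3 -0.7  1.4 -2.3 -3.5  0.7  0.5
 -0.2  0.6 -0.5]
[[429.  78.]
 [416. 163.]
 [477.  82.]
 [462. 158.]
 [520. 124.]]
(429, 800, 3) (485, 515, 3) 0.8839779005524862 409 72
```

View pics/m4.png

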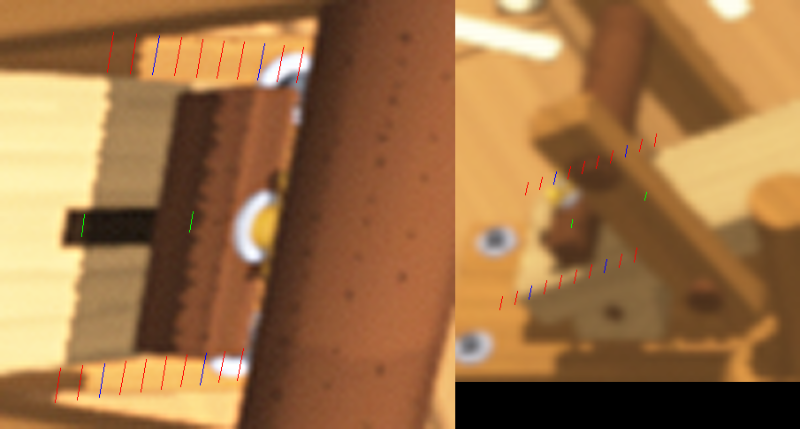

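The view shows the stop's uphill foot at about (155,222), between the s=30 tick (83) and the s=80 tick (192). So the stop is at s ≈ 63 mm. The bed edges are centred on my model to about 1 mm. Now aligning with the bed above its upper part.

Run:
```python
from h import *
q=np.load("horse.npy");print(ctrl.get_obs()["joint_pos"].round(1) if hasattr(ctrl.get_obs()["joint_pos"],'round') else ctrl.get_obs()["joint_pos"])
xh=-.1344;x,y=q[0]+xh*np.cos(q[2]),q[1]+xh*np.sin(q[2]);print(x,y)
go(x,y,.264,-31.2)
```

```text
[ -6.9  -0.3 -17.9   0.  -72.2 154.9]
0.4917343331844929 -0.21624964569437483
roll 89.2 then travel [ 52.9 -63.5   0.1] rows>= 1.6536164555849222
```

>>> apply_moves([
  {"travel": [0, 0, -30], "roll": 0, "jaw": 30},
  {"travel": [0, 0, 0], "roll": 8.1, "jaw": 30},
  {"travel": [0, 0, 0], "roll": 8.1, "jaw": 30},
  {"travel": [0, 0, 0], "roll": 8.1, "jaw": 30},
  {"travel": [0, 0, 0], "roll": 8.1, "jaw": 30},
  {"travel": [0, 0, 0], "roll": 8.1, "jaw": 30},
  {"travel": [0, 0, 0], "roll": 8.1, "jaw": 30},
  {"travel": [0, 0, 0], "roll": 8.1, "jaw": 30},
  {"travel": [0, 0, 0], "roll": 8.1, "jaw": 30},
  {"travel": [0, 0, 0], "roll": 8.1, "jaw": 30},
])

```text
clock: 14.8
tool_pos: [0.4131, -0.2433, 0.2937]
orientation: [-180.0, -0.1, -15.3]
force: [0.5, 0.7, -4.8]
opening: 0.0482
gripper_force: 30.0
```

>>> apply_moves([
  {"travel": [0, 0, 0], "roll": 8.1, "jaw": 30},
  {"travel": [0, 0, 0], "roll": 8.2, "jaw": 30},
  {"travel": [18, -21, 0], "roll": 0, "jaw": 30},
  {"travel": [18, -21, 0], "roll": 0, "jaw": 30},
  {"travel": [17, -21, 0], "roll": 0, "jaw": 30},
  {"travel": [0, 0, 20], "roll": 0, "jaw": 30},
  {"travel": [0, 0, 10], "roll": 0, "jaw": 30},
  {"travel": [0, 0, 0], "roll": 0, "jaw": 30},
  {"travel": [0, 0, 0], "roll": 0, "jaw": 30},
])

```text
clock: 15.7
tool_pos: [0.4904, -0.2172, 0.2634]
orientation: [180.0, -0.0, -31.2]
force: [-0.7, -0.4, -4.4]
opening: 0.0477
gripper_force: 30.0
```

Run:
```python
from h import *
o=ctrl.get_obs();print(o["tool_pos"],o["orientation"],o["force"])
q=np.load("horse.npy");xh=-.1344;x,y=q[0]+xh*np.cos(q[2]),q[1]+xh*np.sin(q[2])
go(x,y,.24,-31.2)
```

```text
[ 0.49041273 -0.21717249  0.26339594] [ 1.79988813e+02 -4.04148790e-02 -3.12384265e+01] [-0.73340378 -0.38304919 -4.42715289]
roll -0.0 then travel [ 0.7 -1.5 23.4] rows>= 0.4690279580218136
```

>>> apply_moves([
  {"travel": [0.7, -1.5, 10], "roll": 0, "jaw": 30},
  {"travel": [0, 0, 10], "roll": 0, "jaw": 30},
  {"travel": [0, 0, 8], "roll": 0, "jaw": 30},
  {"travel": [0, 0, 0], "roll": 0, "jaw": 30},
])

```text
clock: 16.1
tool_pos: [0.4908, -0.2157, 0.2329]
orientation: [179.9, 0.2, -31.2]
force: [-0.5, -0.3, -5.0]
opening: 0.0479
gripper_force: 30.0
```

>>> apply_moves([
  {"travel": [0, 0, 5], "roll": 0, "jaw": 30},
  {"travel": [0, 0, 5], "roll": 0, "jaw": 30},
  {"travel": [0, 0, 0], "roll": 0, "jaw": 30},
])

```text
clock: 16.4
tool_pos: [0.4922, -0.216, 0.2244]
orientation: [180.0, -0.0, -31.2]
force: [1.0, -0.1, -3.4]
opening: 0.0477
gripper_force: 30.0
```

Contact at the tail is just beginning, as predicted (0.226). Pressing on so that the billet pivots flush.

>>> apply_moves([
  {"travel": [0, 0, 4], "roll": 0, "jaw": 30},
  {"travel": [0, 0, 4], "roll": 0, "jaw": 30},
  {"travel": [0, 0, 4], "roll": 0, "jaw": 30},
  {"travel": [0, 0, 0], "roll": 0, "jaw": 30},
])

```text
clock: 16.8
tool_pos: [0.4932, -0.2163, 0.2128]
orientation: [-180.0, -0.1, -31.2]
force: [4.2, -2.7, -2.0]
opening: 0.0481
gripper_force: 30.0
```

>>> apply_moves([
  {"travel": [0, 0, 5], "roll": 0, "jaw": 30},
  {"travel": [0, 0, 5], "roll": 0, "jaw": 30},
  {"travel": [0, 0, 5], "roll": 0, "jaw": 30},
  {"travel": [0, 0, 0], "roll": 0, "jaw": 30},
])

```text
clock: 17.2
tool_pos: [0.4921, -0.2159, 0.1969]
orientation: [-180.0, -0.0, -31.2]
force: [2.6, -1.2, -2.7]
opening: 0.0481
gripper_force: 30.0
```

>>> apply_moves([
  {"travel": [0, 0, 5], "roll": 0, "jaw": 30},
  {"travel": [0, 0, 5], "roll": 0, "jaw": 30},
  {"travel": [0, 0, 5], "roll": 0, "jaw": 30},
  {"travel": [0, 0, 0], "roll": 0, "jaw": 30},
])

```text
clock: 17.6
tool_pos: [0.4911, -0.2156, 0.1813]
orientation: [180.0, 0.1, -31.2]
force: [0.1, 1.6, -3.9]
opening: 0.048
gripper_force: 30.0
```

>>> apply_moves([
  {"travel": [0, 0, 2], "roll": 0, "jaw": 30},
  {"travel": [0, 0, 1], "roll": 0, "jaw": 30},
  {"travel": [0, 0, 0], "roll": 0, "jaw": 30},
])

```text
clock: 17.9
tool_pos: [0.4917, -0.2158, 0.1795]
orientation: [180.0, 0.0, -31.2]
force: [-1.5, 0.5, -1.6]
opening: 0.0479
gripper_force: 30.0
```

>>> apply_moves([
  {"travel": [0, 0, 1], "roll": 0, "jaw": 30},
  {"travel": [0, 0, 1], "roll": 0, "jaw": 30},
  {"travel": [0, 0, 0], "roll": 0, "jaw": 30},
])

```text
clock: 18.2
tool_pos: [0.4919, -0.2159, 0.1775]
orientation: [-180.0, -0.0, -31.2]
force: [0.3, -0.7, -1.4]
opening: 0.048
gripper_force: 30.0
```

>>> apply_moves([
  {"travel": [0, 0, 1], "roll": 0, "jaw": 30},
  {"travel": [0, 0, 1], "roll": 0, "jaw": 30},
  {"travel": [0, 0, 0], "roll": 0, "jaw": 30},
])

```text
clock: 18.5
tool_pos: [0.4919, -0.2158, 0.1754]
orientation: [-180.0, 0.0, -31.2]
force: [-0.0, -0.5, -1.8]
opening: 0.0478
gripper_force: 30.0
```

>>> apply_moves([
  {"travel": [0, 0, 1], "roll": 0, "jaw": 30},
  {"travel": [0, 0, 0], "roll": 0, "jaw": 30},
])

```text
clock: 18.7
tool_pos: [0.4919, -0.2159, 0.1744]
orientation: [180.0, 0.0, -31.2]
force: [-0.4, -1.1, -2.0]
opening: 0.0476
gripper_force: 30.0
```

>>> apply_moves([
  {"travel": [0, 0, 1], "roll": 0, "jaw": 30},
  {"travel": [0, 0, 0], "roll": 0, "jaw": 30},
])

```text
clock: 18.9
tool_pos: [0.4919, -0.2158, 0.1735]
orientation: [180.0, 0.0, -31.2]
force: [1.0, 0.2, -2.7]
opening: 0.0479
gripper_force: 30.0
```

>>> apply_moves([
  {"travel": [0, 0, 1], "roll": 0, "jaw": 30},
  {"travel": [0, 0, 0], "roll": 0, "jaw": 30},
])

```text
clock: 19.1
tool_pos: [0.492, -0.2159, 0.1726]
orientation: [-180.0, -0.0, -31.2]
force: [0.8, 0.7, -1.4]
opening: 0.0475
gripper_force: 30.0
```

>>> apply_moves([
  {"travel": [0, 0, 1], "roll": 0, "jaw": 30},
  {"travel": [0, 0, 0], "roll": 0, "jaw": 30},
])

```text
clock: 19.3
tool_pos: [0.4924, -0.2161, 0.1722]
orientation: [-180.0, -0.1, -31.2]
force: [-1.2, -0.6, 3.2]
opening: 0.0478
gripper_force: 30.0
```

>>> apply_moves([
  {"travel": [0, 0, 1], "roll": 0, "jaw": 30},
  {"travel": [0, 0, 0], "roll": 0, "jaw": 30},
])

```text
clock: 19.5
tool_pos: [0.4929, -0.2163, 0.172]
orientation: [-180.0, -0.2, -31.2]
force: [-1.0, -0.6, 7.4]
opening: 0.0476
gripper_force: 30.0
```

Flush at TCP z = 0.172, as the model says. Easing 1 mm and sliding down along the slope.

>>> apply_moves([
  {"travel": [0, 0, -0.8], "roll": 0, "jaw": 30},
  {"travel": [9.06, 0, 4.23], "roll": 0, "jaw": 30},
  {"travel": [9.06, 0, 4.23], "roll": 0, "jaw": 30},
  {"travel": [9.06, 0, 4.23], "roll": 0, "jaw": 30},
  {"travel": [0, 0, 0], "roll": 0, "jaw": 30},
])

```text
clock: 20.0
tool_pos: [0.5174, -0.231, 0.1587]
orientation: [-180.0, -0.1, -31.2]
force: [4.8, -5.5, 0.8]
opening: 0.0476
gripper_force: 30.0
```

>>> apply_moves([
  {"travel": [9.06, 0, 4.23], "roll": 0, "jaw": 30},
  {"travel": [9.06, 0, 4.23], "roll": 0, "jaw": 30},
  {"travel": [0, 0, 0], "roll": 0, "jaw": 30},
])

```text
clock: 20.3
tool_pos: [0.5327, -0.2404, 0.1503]
orientation: [-180.0, -0.1, -31.2]
force: [5.4, -4.9, 0.8]
opening: 0.0478
gripper_force: 30.0
```

```bash
cat > st.py <<'E'
from h import *
q=np.load("horse.npy");o=ctrl.get_obs();d=o["tool_pos"]-[q[0],q[1],0];c,s=np.cos(q[2]),np.sin(q[2])
xh=c*d[0]+s*d[1];yh=-s*d[0]+c*d[1];S=(xh-.0106)/np.cos(np.radians(25))
print("s",S*1e3,"low end",S*1e3+120,"y",yh*1e3,"yaw off",o["orientation"][2]-np.degrees(q[2]),"F",np.round(o["force"],1),"Falong",c*o["force"][0]+s*o["force"][1],o["clock"],o["tool_pos"])
E
python3 st.py
```

```text
s -107.50522600290998 low end 12.494773997090022 y 0.6046120883605108 yaw off 0.021470446103656116 F [ 5.4 -4.9  0.8] Falong 7.149990225317801 20.3 [ 0.53272215 -0.24039505  0.15028536]
```

>>> apply_moves([
  {"travel": [9.06, 0, 4.23], "roll": 0, "jaw": 30},
  {"travel": [9.06, 0, 4.23], "roll": 0, "jaw": 30},
  {"travel": [0, 0, 0], "roll": 0, "jaw": 30},
])

```text
clock: 20.6
tool_pos: [0.5482, -0.2497, 0.1418]
orientation: [-180.0, -0.1, -31.2]
force: [5.6, -4.9, 0.7]
opening: 0.0479
gripper_force: 30.0
```

>>> apply_moves([
  {"travel": [7.25, 0, 3.38], "roll": 0, "jaw": 30},
  {"travel": [7.25, 0, 3.38], "roll": 0, "jaw": 30},
  {"travel": [0, 0, 0], "roll": 0, "jaw": 30},
])

```text
clock: 20.9
tool_pos: [0.5602, -0.2571, 0.1352]
orientation: [-180.0, -0.1, -31.2]
force: [2.6, -3.2, 3.0]
opening: 0.048
gripper_force: 30.0
```

```bash
python3 st.py
```

```text
s -71.98327184842793 low end 48.01672815157207 y 0.5637903813829649 yaw off 0.023541740678904688 F [ 2.6 -3.2  3. ] Falong 3.904814568441995 20.9 [ 0.56022969 -0.25712166  0.13520471]
```

>>> apply_moves([
  {"travel": [1.81, 0, 0.85], "roll": 0, "jaw": 30},
  {"travel": [1.81, 0, 0.85], "roll": 0, "jaw": 30},
  {"travel": [1.81, 0, 0.85], "roll": 0, "jaw": 30},
  {"travel": [0, 0, 0], "roll": 0, "jaw": 30},
])

```text
clock: 21.3
tool_pos: [0.5642, -0.2594, 0.1331]
orientation: [-180.0, -0.1, -31.2]
force: [1.4, -0.8, 7.8]
opening: 0.0478
gripper_force: 30.0
```

>>> apply_moves([
  {"travel": [1.81, 0, 0.85], "roll": 0, "jaw": 30},
  {"travel": [0, 0, 0], "roll": 0, "jaw": 30},
])

```text
clock: 21.5
tool_pos: [0.5656, -0.2603, 0.1323]
orientation: [-180.0, -0.1, -31.2]
force: [-0.7, 0.4, 7.6]
opening: 0.048
gripper_force: 30.0
```

```bash
python3 st.py
```

```text
s -65.06300428832647 low end 54.93699571167353 y 0.6208648242040475 yaw off 0.024266541875856973 F [-0.7  0.4  7.6] Falong -0.8233456878500888 21.5 [ 0.56562233 -0.26032468  0.13229522]
```

>>> apply_moves([
  {"travel": [0.9, 0, 0.0], "roll": 0, "jaw": 30},
  {"travel": [0.9, 0, 0.0], "roll": 0, "jaw": 30},
  {"travel": [0, 0, 0], "roll": 0, "jaw": 30},
])

```text
clock: 21.8
tool_pos: [0.5666, -0.261, 0.1317]
orientation: [-180.0, -0.0, -31.2]
force: [0.1, 1.0, 6.0]
opening: 0.048
gripper_force: 30.0
```

>>> apply_moves([
  {"travel": [0.9, 0, 0.4], "roll": 0, "jaw": 30},
  {"travel": [0.9, 0, 0.4], "roll": 0, "jaw": 30},
  {"travel": [0, 0, 0], "roll": 0, "jaw": 30},
])

```text
clock: 22.1
tool_pos: [0.5681, -0.262, 0.1309]
orientation: [-180.0, -0.0, -31.2]
force: [-0.5, 0.8, 6.0]
opening: 0.048
gripper_force: 30.0
```

```bash
python3 st.py
```

```text
s -61.76708964634402 low end 58.23291035365598 y 0.5151220854897366 yaw off 0.012651768422454523 F [-0.5  0.8  6. ] Falong -0.8659023056445243 22.1 [ 0.56812176 -0.26196384  0.13093285]
```

>>> apply_moves([
  {"travel": [0.9, 0, 0.3], "roll": 0, "jaw": 30},
  {"travel": [0, 0, 0], "roll": 0, "jaw": 30},
])

```text
clock: 22.3
tool_pos: [0.5688, -0.2624, 0.1305]
orientation: [-180.0, 0.0, -31.2]
force: [-0.9, 2.3, 4.1]
opening: 0.0479
gripper_force: 30.0
```

>>> apply_moves([
  {"travel": [0.9, 0, 0.4], "roll": 0, "jaw": 30},
  {"travel": [0, 0, 0], "roll": 0, "jaw": 30},
])

```text
clock: 22.5
tool_pos: [0.5691, -0.2626, 0.1303]
orientation: [-180.0, 0.0, -31.2]
force: [-3.1, 2.5, 9.1]
opening: 0.0475
gripper_force: 30.0
```

>>> apply_moves([
  {"travel": [0.5, 0, 0.0], "roll": 0, "jaw": 30},
  {"travel": [0, 0, 0], "roll": 0, "jaw": 30},
])

```text
clock: 22.7
tool_pos: [0.5691, -0.2626, 0.1303]
orientation: [-180.0, 0.1, -31.2]
force: [-4.3, 3.8, 10.0]
opening: 0.0478
gripper_force: 30.0
```

>>> apply_moves([
  {"travel": [0.5, 0, 0.1], "roll": 0, "jaw": 30},
  {"travel": [0, 0, 0], "roll": 0, "jaw": 30},
])

```text
clock: 22.9
tool_pos: [0.5691, -0.2626, 0.1303]
orientation: [-180.0, 0.1, -31.2]
force: [-6.2, 5.2, 11.5]
opening: 0.0479
gripper_force: 30.0
```

```bash
python3 st.py
```

```text
s -60.46170241642275 low end 59.53829758357725 y 0.4576665053796086 yaw off 0.005592175045912029 F [-6.2  5.2 11.5] Falong -8.011269009346337 22.9 [ 0.56910362 -0.26262637  0.13030538]
```

The tool stays put while the force along the slope builds from -1 to -8 N, so the lower end is firmly butted. Releasing and rising.

>>> apply_moves([
  {"travel": [0, 0, 0], "roll": 0, "jaw": 78},
  {"travel": [0, 0, 0], "roll": 0, "jaw": 78},
  {"travel": [0, 0, 0], "roll": 0, "jaw": 78},
  {"travel": [0, 0, 0], "roll": 0, "jaw": 78},
  {"travel": [0, 0, 0], "roll": 0, "jaw": 78},
  {"travel": [0, 0, 0], "roll": 0, "jaw": 78},
])

```text
clock: 23.5
tool_pos: [0.5701, -0.2633, 0.1298]
orientation: [180.0, 0.0, -31.2]
force: [0.2, 0.1, 0.5]
opening: 0.0778
gripper_force: 0.0
```

>>> apply_moves([
  {"travel": [-3, 0, -10], "roll": 0, "jaw": 78},
  {"travel": [-3, 0, -20], "roll": 0, "jaw": 78},
  {"travel": [0, 0, -35], "roll": 0, "jaw": 78},
  {"travel": [0, 0, -40], "roll": 0, "jaw": 78},
  {"travel": [0, 0, -40], "roll": 0, "jaw": 78},
  {"travel": [0, 0, -35], "roll": 0, "jaw": 30},
  {"travel": [0, 0, 0], "roll": 0, "jaw": 0},
  {"travel": [0, 0, 0], "roll": 0, "jaw": 0},
  {"travel": [0, 0, 0], "roll": 0, "jaw": 0},
])

```text
clock: 24.4
tool_pos: [0.5645, -0.2599, 0.3094]
orientation: [180.0, 0.1, -31.2]
force: [-0.4, 0.7, -0.0]
opening: 0.0513
gripper_force: 0.0
```

```bash
python3 - <<'E'
from h import *
q=np.load("horse.npy");xh=.085
go(q[0]+xh*np.cos(q[2]),q[1]+xh*np.sin(q[2]),.30,-31.2)
E
python3 st.py
```

```text
roll -0.0 then travel [134.6   0.4   9.4] rows>= 2.6978942875124297
s -66.38980708763896 low end 53.61019291236104 y 0.358578465376784 yaw off 0.0033913485418715084 F [-0.4  0.7 -0. ] Falong -0.6566857356317783 24.4 [ 0.5644581  -0.25992549  0.30935299]
```

>>> apply_moves([
  {"travel": [27, 0, 0], "roll": 0, "jaw": 0},
  {"travel": [27, 0, 0], "roll": 0, "jaw": 0},
  {"travel": [27, 0, 0], "roll": 0, "jaw": 0},
  {"travel": [27, 0, 0], "roll": 0, "jaw": 0},
  {"travel": [27, 0, 0], "roll": 0, "jaw": 0},
  {"travel": [0, 0, 20], "roll": 0, "jaw": 0},
  {"travel": [0, 0, 25], "roll": 0, "jaw": 0},
  {"travel": [0, 0, 25], "roll": 0, "jaw": 0},
  {"travel": [0, 0, 20], "roll": 0, "jaw": 0},
  {"travel": [0, 0, 0], "roll": 0, "jaw": 0},
])

```text
clock: 25.4
tool_pos: [0.6782, -0.3292, 0.2146]
orientation: [179.9, 0.5, -31.2]
force: [0.1, -0.4, -1.1]
opening: 0.0003
gripper_force: 0.0
```

>>> apply_moves([
  {"travel": [0, 0, 15], "roll": 0, "jaw": 0},
  {"travel": [0, 0, 15], "roll": 0, "jaw": 0},
  {"travel": [0, 0, 10], "roll": 0, "jaw": 0},
  {"travel": [0, 0, 10], "roll": 0, "jaw": 0},
  {"travel": [0, 0, 3], "roll": 0, "jaw": 0},
  {"travel": [0, 0, 0], "roll": 0, "jaw": 0},
])

```text
clock: 26.0
tool_pos: [0.6803, -0.3302, 0.1665]
orientation: [180.0, 0.0, -31.2]
force: [-0.8, -0.9, 0.7]
opening: 0.0002
gripper_force: 0.0
```

```bash
python3 st.py
```

```text
s 83.11177486099915 low end 203.11177486099916 y 0.3782290968982749 yaw off 0.0066591220710847665 F [-0.8 -0.9  0.7] Falong -0.21487994815653938 26.0 [ 0.68032859 -0.33015921  0.16645428]
```

>>> apply_moves([
  {"travel": [-7, 0, 0], "roll": 0, "jaw": 0},
  {"travel": [-7, 0, 0], "roll": 0, "jaw": 0},
  {"travel": [-6, 0, 0], "roll": 0, "jaw": 0},
  {"travel": [-6, 0, 0], "roll": 0, "jaw": 0},
  {"travel": [-6, 0, 0], "roll": 0, "jaw": 0},
  {"travel": [-6, 0, 0], "roll": 0, "jaw": 0},
])

```text
clock: 26.6
tool_pos: [0.6506, -0.3118, 0.1702]
orientation: [-180.0, -0.5, -31.2]
force: [5.6, -2.9, 6.7]
opening: 0.0002
gripper_force: 3.2
```

>>> apply_moves([
  {"travel": [-6, 0, 0], "roll": 0, "jaw": 0},
  {"travel": [-6, 0, 0], "roll": 0, "jaw": 0},
  {"travel": [-5, 0, 0], "roll": 0, "jaw": 0},
  {"travel": [-5, 0, 0], "roll": 0, "jaw": 0},
])

```text
clock: 27.0
tool_pos: [0.6283, -0.2986, 0.1665]
orientation: [180.0, 0.1, -31.2]
force: [0.8, -0.7, 0.7]
opening: 0.0004
gripper_force: 0.6
```

>>> apply_moves([
  {"travel": [-4, 0, 0], "roll": 0, "jaw": 0},
  {"travel": [-4, 0, 0], "roll": 0, "jaw": 0},
  {"travel": [-3, 0, 0], "roll": 0, "jaw": 0},
  {"travel": [-3, 0, 0], "roll": 0, "jaw": 0},
])

```text
clock: 27.4
tool_pos: [0.6167, -0.2916, 0.1667]
orientation: [180.0, 0.0, -31.2]
force: [0.1, 0.2, -0.5]
opening: 0.0
gripper_force: 0.1
```

>>> apply_moves([
  {"travel": [-3, 0, 0], "roll": 0, "jaw": 0},
  {"travel": [-3, 0, 0], "roll": 0, "jaw": 0},
  {"travel": [0, 0, 0], "roll": 0, "jaw": 0},
  {"travel": [0, 0, 0], "roll": 0, "jaw": 0},
])

```text
clock: 27.8
tool_pos: [0.6121, -0.2887, 0.1671]
orientation: [180.0, -0.0, -31.2]
force: [0.0, 0.6, -0.5]
opening: 0.0006
gripper_force: 0.0
```

```bash
python3 st.py
python3 - <<'E'
from h import *
cv2.imwrite("pics/ref.png",ctrl.snapshot("wrist")[:,:,::-1])
E
```

```text
s -4.978911827459165 low end 115.02108817254083 y 0.43974294988721396 yaw off 0.010033503825233936 F [ 0.   0.6 -0.5] Falong -0.30353163188290433 27.8 [ 0.61209222 -0.28871296  0.16705927]
```

No contact force any more, and the finger is past the upright point, so the bar should have fallen onto the billet. Retreating upward and away, then checking with image code.

>>> apply_moves([
  {"travel": [0, 0, -15], "roll": 0, "jaw": 0},
  {"travel": [0, 0, -30], "roll": 0, "jaw": 0},
  {"travel": [0, 0, -40], "roll": 0, "jaw": 0},
  {"travel": [0, 0, -40], "roll": 0, "jaw": 0},
  {"travel": [0, 0, -35], "roll": 0, "jaw": 0},
  {"travel": [-30, 0, 0], "roll": 0, "jaw": 0},
  {"travel": [-40, 0, 0], "roll": 0, "jaw": 0},
  {"travel": [-40, 0, 0], "roll": 0, "jaw": 0},
  {"travel": [-40, 0, 0], "roll": 0, "jaw": 0},
  {"travel": [0, 0, 0], "roll": 0, "jaw": 0},
])

```text
clock: 28.85
tool_pos: [0.4807, -0.2096, 0.3287]
orientation: [-179.9, -0.1, -31.2]
force: [1.0, -0.7, 1.9]
opening: 0.0002
gripper_force: 0.0
```

>>> apply_moves([
  {"travel": [0, -40, -20], "roll": 0, "jaw": 0},
  {"travel": [0, -40, 0], "roll": 0, "jaw": 0},
  {"travel": [0, -40, 0], "roll": 0, "jaw": 0},
  {"travel": [0, -40, 0], "roll": 0, "jaw": 0},
  {"travel": [0, -40, 0], "roll": 0, "jaw": 0},
  {"travel": [0, -40, 0], "roll": 0, "jaw": 0},
  {"travel": [0, -40, 0], "roll": 0, "jaw": 0},
  {"travel": [0, -40, 0], "roll": 0, "jaw": 0},
  {"travel": [0, 0, 0], "roll": 0, "jaw": 0},
])

```text
clock: 29.75
tool_pos: [0.6517, 0.0665, 0.3446]
orientation: [179.9, 0.1, -31.1]
force: [1.0, -0.7, -0.6]
opening: 0.0003
gripper_force: 0.0
```

Run:
```python
from h import *
o=ctrl.get_obs();print(o["clock"],o["tool_pos"])
q=np.load("horse.npy");c,s_=np.cos(np.radians(25)),np.sin(np.radians(25))
T=cam("top");S=cam("scene")
def wd(X):
    a=q[2];return np.array([q[0]+X[0]*np.cos(a)-X[1]*np.sin(a),q[1]+X[0]*np.sin(a)+X[1]*np.cos(a),X[2]])
bed=lambda s,y,h:wd([s*c+h*s_,y,.115-s*s_+h*c])
import cv2
out={}
for n,C,im0 in(("top",T,"pics/top0.png"),("scene",S,"pics/scene0.png")):
    im=ctrl.snapshot(n)[:,:,::-1];cv2.imwrite(f"pics/{n}9.png",im)
    # rectify at plane h=.038: rows s -210..110, cols y 50..-50
    src=np.float32([proj(C,bed(a,b,.038)) for a,b in((-.21,.05),(-.21,-.05),(.11,-.05),(.11,.05))])
    H=cv2.getPerspectiveTransform(src,np.float32([(0,0),(100,0),(100,320),(0,320)]))
    for tag,i in(("new",im),("old",cv2.imread(im0))):
        r=cv2.warpPerspective(i,H,(100,320));out[n,tag]=r
r=out["top","new"];o_=out["top","old"]
print("midline BGR every 10mm (s,new,old)")
for k in range(5,320,10): print(k-210,r[k-2:k+3,45:56].mean((0,1)).astype(int),o_[k-2:k+3,45:56].mean((0,1)).astype(int))
print("across rows, gray: s=-190,-150,-100")
for k in(20,60,110): print(k-210,cv2.cvtColor(r,cv2.COLOR_BGR2GRAY)[k-3:k+4].mean(0).astype(int)[::2])
```

```text
29.75 [0.651679   0.06650077 0.34464863]
midline BGR every 10mm (s,new,old)
-205 [ 96 143 173] [ 97 147 181]
-195 [ 97 145 175] [ 97 148 182]
-185 [102 153 186] [ 98 149 183]
-175 [117 177 214] [ 99 150 184]
-165 [116 174 212] [ 99 150 185]
-155 [115 175 213] [ 99 151 185]
-145 [115 174 211] [100 150 185]
-135 [114 173 212] [101 153 188]
-125 [113 172 211] [102 154 190]
-115 [114 172 211] [102 154 189]
-105 [113 171 210] [101 153 188]
-95 [113 172 211] [101 154 189]
-85 [112 170 209] [101 153 188]
-75 [48 70 97] [101 153 189]
-65 [ 50  77 118] [102 153 189]
-55 [ 54  84 128] [100 152 187]
-45 [ 54  84 129] [100 152 187]
-35 [ 68 103 138] [100 151 186]
-25 [113 170 209] [ 98 149 182]
-15 [112 168 207] [ 62  93 116]
-5 [111 168 207] [36 51 63]
5 [111 167 206] [33 47 57]
15 [111 167 206] [32 44 56]
25 [111 168 206] [32 47 72]
35 [112 168 206] [41 64 98]
45 [112 169 207] [ 44  70 108]
55 [109 159 192] [ 45  71 110]
65 [104 172 203] [ 46  72 105]
75 [ 83 145 197] [ 65 116 161]
85 [ 75 143 204] [ 64 122 173]
95 [ 77 143 204] [ 65 121 172]
105 [ 77 143 203] [ 65 121 172]
across rows, gray: s=-190,-150,-100
-190 [144 143 139 126 138 167 182 187 188 185 176 145 122 131 143 148 149 148
 147 148 149 149 149 149 148 148 149 149 148 149 149 149 148 148 152 160
 170 172 166 164 166 165 162 151 142 146 148 148 148 149]
-150 [144 143 133 119 131 161 181 185 189 189 183 159 136 149 167 174 172 168
 166 165 167 169 169 170 173 180 185 187 187 184 180 177 177 179 182 178
 173 176 177 177 176 168 161 160 152 148 148 151 152 153]
-100 [ 78  79  80  91 119 155 177 183 186 185 174 146 131 145 166 173 176 175
 173 170 170 172 173 174 176 177 177 179 180 181 183 187 189 192 190 182
 171 174 178 179 180 169 137 103  87  82  80  80  80  78]
```

The top view shows the bar now resting across the billet (dark band at s -75 to -38) and the billet's upper end near s = -182. To be sure the bar's fall opened no gap, I'll nudge the upper end lightly with the closed fingertips.

Run:
```python
from h import *
q=np.load("horse.npy");xh=-.1763
x,y=q[0]+xh*np.cos(q[2]),q[1]+xh*np.sin(q[2])
go(x,y,.3446,-31.2)
```

```text
roll 0.1 then travel [-32.5 321.4   1.3] rows>= 6.461759580422535
```

>>> apply_moves([
  {"travel": [-3.2, 35, 0], "roll": 0, "jaw": 0},
  {"travel": [-3.2, 35, 0], "roll": 0, "jaw": 0},
  {"travel": [-3.2, 35, 0], "roll": 0, "jaw": 0},
  {"travel": [-3.2, 35, 0], "roll": 0, "jaw": 0},
  {"travel": [-3.2, 35, 0], "roll": 0, "jaw": 0},
  {"travel": [-3.2, 35, 0], "roll": 0, "jaw": 0},
  {"travel": [-3.2, 35, 0], "roll": 0, "jaw": 0},
  {"travel": [-3.2, 35, 0], "roll": 0, "jaw": 0},
  {"travel": [-6.9, 41, 0], "roll": 0, "jaw": 0},
  {"travel": [0, 0, 0], "roll": 0, "jaw": 0},
])

```text
clock: 30.85
tool_pos: [0.4522, -0.1982, 0.3484]
orientation: [-180.0, -0.1, -31.5]
force: [0.3, -1.0, 0.1]
opening: -0.0
gripper_force: 0.0
```

>>> apply_moves([
  {"travel": [0, 0, 30], "roll": 0, "jaw": 0},
  {"travel": [0, 0, 30], "roll": 0, "jaw": 0},
  {"travel": [0, 0, 30], "roll": 0, "jaw": 0},
  {"travel": [0, 0, 25], "roll": 0, "jaw": 0},
  {"travel": [0, 0, 20], "roll": 0, "jaw": 0},
  {"travel": [0, 0, 10], "roll": 0, "jaw": 0},
  {"travel": [0, 0, 0], "roll": 0, "jaw": 0},
  {"travel": [0, 0, 0], "roll": 0, "jaw": 0},
])

```text
clock: 31.65
tool_pos: [0.456, -0.1953, 0.2031]
orientation: [-180.0, -0.1, -31.2]
force: [-0.1, 0.6, -0.0]
opening: 0.0004
gripper_force: 0.0
```

Run:
```python
from h import *
q=np.load("horse.npy");xh=-.1763
x,y=q[0]+xh*np.cos(q[2]),q[1]+xh*np.sin(q[2])
go(x,y,.1913,-31.2);print(ctrl.get_obs()["force"])
```

```text
roll -0.0 then travel [-0.5 -0.6 11.8] rows>= 0.2359703295431528
[-0.06818427  0.61122847 -0.02360916]
```

>>> apply_moves([
  {"travel": [0, 0, 6], "roll": 0, "jaw": 0},
  {"travel": [0, 0, 5], "roll": 0, "jaw": 0},
  {"travel": [2.7, 0, 1.3], "roll": 0, "jaw": 0},
  {"travel": [2.7, 0, 1.3], "roll": 0, "jaw": 0},
  {"travel": [0, 0, 0], "roll": 0, "jaw": 0},
])

```text
clock: 32.15
tool_pos: [0.4605, -0.1979, 0.1883]
orientation: [180.0, 0.0, -31.2]
force: [-0.4, 0.4, 0.0]
opening: 0.0001
gripper_force: 0.0
```

>>> apply_moves([
  {"travel": [0.9, 0, 0.4], "roll": 0, "jaw": 0},
  {"travel": [0, 0, 0], "roll": 0, "jaw": 0},
])

```text
clock: 32.35
tool_pos: [0.461, -0.1983, 0.188]
orientation: [180.0, -0.0, -31.2]
force: [-0.4, 0.4, -0.3]
opening: 0.0006
gripper_force: 0.0
```

>>> apply_moves([
  {"travel": [0.9, 0, 0.4], "roll": 0, "jaw": 0},
  {"travel": [0, 0, 0], "roll": 0, "jaw": 0},
])

```text
clock: 32.55
tool_pos: [0.4617, -0.1987, 0.1876]
orientation: [-180.0, -0.0, -31.2]
force: [0.1, -0.5, 0.3]
opening: 0.0002
gripper_force: 0.0
```

>>> apply_moves([
  {"travel": [0.9, 0, 0.4], "roll": 0, "jaw": 0},
  {"travel": [0, 0, 0], "roll": 0, "jaw": 0},
])

```text
clock: 32.75
tool_pos: [0.4625, -0.1992, 0.1872]
orientation: [-180.0, -0.0, -31.2]
force: [0.7, 0.3, -0.2]
opening: 0.0003
gripper_force: 0.0
```

>>> apply_moves([
  {"travel": [0.9, 0, 0.4], "roll": 0, "jaw": 0},
  {"travel": [0, 0, 0], "roll": 0, "jaw": 0},
])

```text
clock: 32.95
tool_pos: [0.4633, -0.1997, 0.1867]
orientation: [180.0, 0.0, -31.2]
force: [-0.5, 1.0, 0.3]
opening: 0.0007
gripper_force: 0.0
```

>>> apply_moves([
  {"travel": [0.5, 0, 0.2], "roll": 0, "jaw": 0},
  {"travel": [0, 0, 0], "roll": 0, "jaw": 0},
])

```text
clock: 33.15
tool_pos: [0.4637, -0.1999, 0.1865]
orientation: [180.0, 0.0, -31.2]
force: [0.1, -0.1, 0.4]
opening: 0.0006
gripper_force: 0.0
```

>>> apply_moves([
  {"travel": [0.7, 0, 0.3], "roll": 0, "jaw": 0},
  {"travel": [0, 0, 0], "roll": 0, "jaw": 0},
])

```text
clock: 33.35
tool_pos: [0.4642, -0.2003, 0.1863]
orientation: [180.0, 0.0, -31.2]
force: [0.0, 0.5, 1.2]
opening: 0.0005
gripper_force: 0.4
```

>>> apply_moves([
  {"travel": [0.7, 0, 0.3], "roll": 0, "jaw": 0},
  {"travel": [0, 0, 0], "roll": 0, "jaw": 0},
])

```text
clock: 33.55
tool_pos: [0.4644, -0.2005, 0.1861]
orientation: [180.0, 0.0, -31.2]
force: [-2.6, 2.8, 2.9]
opening: 0.0003
gripper_force: 2.4
```

>>> apply_moves([
  {"travel": [0.7, 0, 0.3], "roll": 0, "jaw": 0},
  {"travel": [0, 0, 0], "roll": 0, "jaw": 0},
])

```text
clock: 33.75
tool_pos: [0.4645, -0.2006, 0.1859]
orientation: [180.0, 0.1, -31.2]
force: [-6.1, 5.2, 8.2]
opening: 0.0004
gripper_force: 5.2
```

The tip meets the billet's upper end exactly where a butted billet should be, and 8 N doesn't move it, so it is tight against the stop. Retreating.

>>> apply_moves([
  {"travel": [-3, 0, -3], "roll": 0, "jaw": 0},
  {"travel": [-3, 0, -4], "roll": 0, "jaw": 0},
  {"travel": [0, 0, -30], "roll": 0, "jaw": 0},
  {"travel": [0, 0, -40], "roll": 0, "jaw": 0},
  {"travel": [0, 0, -40], "roll": 0, "jaw": 0},
  {"travel": [0, 0, -30], "roll": 0, "jaw": 0},
  {"travel": [0, 0, 0], "roll": 0, "jaw": 0},
  {"travel": [0, 0, 0], "roll": 0, "jaw": 0},
  {"travel": [0, 0, 0], "roll": 0, "jaw": 0},
])

```text
clock: 34.65
tool_pos: [0.4599, -0.1977, 0.3318]
orientation: [180.0, 0.1, -31.2]
force: [1.2, 0.1, -0.0]
opening: 0.0004
gripper_force: 0.0
```

Run:
```python
from h import *
q=np.load("horse.npy");a=q[2];S=cam("scene");T=cam("top")
im=ctrl.snapshot("scene")[:,:,::-1].astype(int);old=cv2.imread("pics/scene9.png").astype(int)
# bar location in scene9 vs model at yoke 0.69..0.81 : colour (reddish dark) along midline points
for y in(.69,.75,.81,1.1,0):
    f=y-np.radians(25);X=[-.0085-.101*np.sin(f),0,.0969+.101*np.cos(f)]
    w=np.array([q[0]+X[0]*np.cos(a),q[1]+X[0]*np.sin(a),X[2]])
    print(y,[p.round(1).tolist() for p in(proj(T,w),proj(S,w))])
t=cv2.imread("pics/top9.png");p0=proj(T,[q[0]-.12*np.cos(a),q[1]-.12*np.sin(a),.193]);p1=proj(T,[q[0]+.06*np.cos(a),q[1]+.06*np.sin(a),.193])
for k in np.linspace(0,1,31):
    p=p0+(p1-p0)*k;print(round(-120+180*k),t[int(round(p[1])),int(round(p[0]))],end=" ")
```

```text
0.69 [[344.3, 162.6], [176.6, 131.0]]
0.75 [[343.3, 164.2], [178.8, 131.4]]
0.81 [[342.2, 165.9], [180.9, 131.9]]
1.1 [[337.1, 173.6], [190.6, 135.6]]
0 [[354.4, 145.5], [152.6, 132.9]]
-120 [111 166 205] -114 [111 168 206] -108 [109 166 203] -102 [112 169 208] -96 [109 167 204] -90 [111 169 208] -84 [114 172 211] -78 [114 173 212] -72 [112 173 212] -66 [115 175 215] -60 [111 165 203] -54 [40 62 94] -48 [ 49  76 115] -42 [ 53  83 127] -36 [ 58  87 131] -30 [ 47  79 121] -24 [ 97 148 184] -18 [117 175 216] -12 [112 169 209] -6 [115 172 211] 0 [115 173 213] 6 [114 170 211] 12 [114 173 212] 18 [114 174 212] 24 [112 169 207] 30 [114 171 208] 36 [110 164 201] 42 [ 72 167 205] 48 [ 83 151 189] 54 [ 73 137 195] 60 [ 76 143 201]
```

```bash
python3 -c "
from plant import ctrl
print(ctrl.close_job())"
```

```text
the job is handed in; nothing more can be done
None
```

I loaded the green billet (about 0.50 kg by weight) in the horse, butted it against the stop, swung the yoke's bar onto it, and handed the job in at 34.7 s; no verdict came back, and I did not lift the two dry billets because the first one I weighed was clearly the heavy one.

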